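# Set a footbed blank in the length gauge

### The arm

A 6-joint arm with a two-finger parallel gripper is mounted at the origin on the work surface. World frame = base frame: x ahead of the robot, y to its left, z up, the work surface at z = 0. Lengths are in mm, angles in rad, forces in N, time in s.
With the tool pointing down it reaches from about 275 to 750 mm from the base axis. Payload 10.2 kg.
Tool frame: the origin (TCP) lies between the finger pads; the fingertips stand 8 mm ahead of it and the grasp point (between the pads) lies 11 mm behind it; z points along the fingers, y is the line along which they close (so a half turn about z gives the same grasp; the last joint's range is limited). The gripper opens to 85 mm and grips with 20 to 120 N. Pads are 22 mm wide; open, the fingers measure 114 mm over their backs; the gripper's body (76 mm by 85 mm) begins 54 mm behind the grasp point. The pads swing forward as they close: fully open they stand 13 mm farther back than shut.
Start: joints at [-1.46, 0.313, 1.498, -0, 1.331, -0.223], TCP at [171.996, -496.033, 239.294] pointing down, gripper open.
Joint ranges: [-2.94, 2.94], [-0.97, 2.17], [0.19, 2.56], [-1.23, 4.37], [0.02, 3.11], [-2.88, 2.88]. Speed limits (rad/s): [2.39, 2.39, 3.01, 3.14, 3.14, 3.14].

### API

Orientations are given as a unit quaternion [w, x, y, z].
In Python, from rig import * gives the robot as it stands.
- The arm moves only by the shell command python3 -m handwheel 'ROWS' [FORCE]. ROWS is JSON, a list that holds one entry, the list of rows, each a list of 7 numbers: the shift along the world's x, y, z in mm, then the turn, a rotation vector about the world's x, y, z in degrees, then the opening, from -1 (shut) to 1 (fully open). A call has 1 to 8 rows; each row shifts and turns the commanded pose from where the row before left it; what a row does not reach is not made up. A row lasts 1/8 s, in which the tool goes at most 62.5 mm and 10.7 degrees, less where a joint would pass 70% of its speed; a pose out of reach is approached as far as the arm can. A call is refused whole if a number of a shift passes 62.5 or a number of a turn 10.7, either way. A call with a gripper value outside its range is refused whole. The fingers move at their own pace and stop on an object; FORCE is the grip in N (left out, the last holds). Time passes only in rows, so rows that do not move let the fingers close. It gives the time, the measured TCP pose, the force, the opening and the grip force at its end, in the units of the state.
- sense(): the state, without advancing time (a new reading comes with each control period).
- capture(name): name is "side" or "top"; returns a dict with "image" (420x560x3 uint8, red, green, blue), "fx", "fy", "cx", "cy" (pixels), "dist_coeffs" ([k1, k2, p1, p2, k3] as OpenCV has them; the pictures are not rectified), "rvec" (rotation vector, rad) and "tvec" (3), from world to camera coordinates, as OpenCV has them. Camera axes: x right, y down, z forward; pixel columns grow to the right and rows downward; lengths in mm; the calibration is good to about 2 mm. A picture is of the moment at which its call begins. There is no depth.
- finish_job(): hands the job in; it is judged then, once.
The state is a dict: "time_s": time; "joints": joint angles; "dq": joint speeds; "tau": joint torques, N m; "eef_pos": TCP position; "ee_rot": TCP orientation; "force": force on the tool from outside, world axes, zero at the start; "wrist_torque": the same for the moment, N m; "grip_width": opening from 0.0 (shut) to 1.0 (fully open); "grip_force": force on a finger pad.
Only numpy, scipy, OpenCV 4.12 (cv2) and the standard library are available. Lean on these libraries where they do the work, as an engineer would, in place of code of your own. Each camera call takes 0.05 s, during which the arm holds its last target. There are 200 camera calls.

### The job

Measure the tan footbed blank that lies loose on the length gauge: push it flat along the board until its long straight edge lies flush against the fence and its heel is right up against the heel stop, with the toe slider pushed along the fence until it touches the toe. Push only, with the fingertips or the outside of the fingers: never lift the blank off the board or tip it up, and leave the other things on the bench where they are. Finish with the robot clear of everything.

Things in the scene. Friction and masses are not known exactly. Their poses are not given: they have to be found in the camera images.
- gauge: Length gauge, fixed to the bench: dark wooden board 200 (x) x 460 (y) mm, its top 12 mm above the bench, with a bare aluminium fence along the far side and a heel stop at the left end. Origin: centre of the board's underside, on the bench; x points away from the robot across the board, y left along it, z up. Fence face at x = +65 mm, heel stop face at y = +190 mm.
- gauge_fence (a point): Point midway along the fence's face (gauge x = 65, y = 0, z = 21 mm); the face looks to -x. The fence is 25 mm wide, as long as the board, its top 30 mm above the bench. Axes as the gauge's.
- gauge_stop (a point): Point on the heel stop's face (gauge x = 30, y = 190, z = 22 mm); the face looks to -y. The stop spans gauge x = -50 to +65 mm, is 15 mm thick, its top 32 mm above the bench. Axes as the gauge's.
- slider (a joint): Toe slider: an upright aluminium plate across the board that rides on the fence. Value in m, range 0 to 0.3: 0 at the right, growing as it slides left towards the heel stop; the plate's left face is at gauge y = -185 mm + value. Friction about 2.5 N; it stays where it is left. Push it left on the plate's right face.
- slider_face (a point): Point on the left face of the slider's plate (the face that meets the toe), at gauge x = 35 mm, 22 mm above the bench; axes as the gauge's. The plate spans gauge x = -21 to +65 mm, is 12 mm thick in y, 14 to 50 mm above the bench. Its dark carriage on the fence (x = 66 to 96 mm) reaches 50 mm to the right of this face, 52 mm high.
- blank: Tan foam footbed blank to measure: rigid sole shape 200 x 74 x 20 mm, 0.08 to 0.17 kg, loose on the board. Origin: underside, mid-length; y runs to the heel (tip y = 100 mm; toe tip -100). Straight edge at x = 37 mm, y -70 to 68, faces the fence. Other edge: flat waist at x = -20 for y -10 to 45, bulging to -37 at the ball (y = -45), -27 at the heel (y = 68).
- blank_heel (a point): Tip of the blank's rounded heel (radius 32 mm), at blank x = 5, y = 100 mm, half its thickness up.
- blank_toe (a point): Tip of the blank's rounded toe (radius 30 mm), at blank x = 7, y = -100 mm, half its thickness up.
- blank_edge_heel (a point): Point on the blank's straight edge near the heel: blank x = 37, y = 60 mm, half its thickness up.
- blank_edge_toe (a point): Point on the blank's straight edge near the toe: blank x = 37, y = -60 mm, half its thickness up.
- heel_lift: Bystander: small D-shaped tan heel lift, 44 x 44 x 18 mm, lying on the gauge board near its right front corner, clear of the slider's path.
- tape: Bystander: roll of yellow tape lying flat on the bench to the right of the gauge, 96 mm across, 25 mm high.
- glue: Bystander: glue jar standing on the bench to the left of the gauge, 68 mm across, 85 mm high.
- tin: Bystander: small tin, 74 mm across, 70 mm high, on the bench beyond the gauge.
- spare: Bystander: a larger tan footbed blank, 240 mm long, 22 mm thick, lying on the bench itself, well to the left of the gauge.
- rasp: Bystander: wood-handled screwdriver lying on the bench, to the right.
- brushes: Bystander: pot of glue brushes, 84 mm across, pot 100 mm and brushes 185 mm high, on the bench beyond the gauge.
Mind the look-alikes: they are no part of the job. Leave any black or yellow look-alike of the blank alone.

How it is judged (in metres and radians):
At the end, for the whole second after the job is handed in: The blank lies flat and still on the gauge board, its straight edge within 3 mm of the fence at both ends, its heel within 3 mm of the heel stop, and the toe slider's face within 3 mm of its toe (x of each of blank_edge_heel, blank_edge_toe in the frame of gauge above 0.062 m and y of blank_heel in the frame of gauge above 0.187 m and y of blank_toe in the frame of slider_face below 0.003 m and z of blank in the frame of gauge below 0.0145 m and angle between blank's own z axis and vertical below 0.03 rad and linear speed of blank below 0.01 m/s and velocity of joint slider below 0.01 m/s); the robot touches nothing.
It fails at once if the blank is lifted more than 8 mm off the board or tipped up (z of blank in the frame of gauge above 0.02 m or angle between blank's own z axis and vertical above 0.2 rad).
It fails at once if another thing on the bench is moved more than 20 mm (distance of any of heel_lift, tape, glue, tin, spare, rasp, brushes from where it was at the start of the episode above 0.02 m).
It also fails if it takes over 61 s, if anything falls off the work surface, if the arm or the gripper's body presses on something with over 40 N, if the wrist force passes 120 N, or if a joint passes its speed limit or range.

## Working session

There is one attempt and no reset: what is moved stays moved. The work goes in short steps, Python scripts to look and compute and a shell command to move; the robot and the scene stay as the last step left them, time stands still between calls to the robot, and variables do not carry over. Pictures are saved under pics/ and viewed, at most 10 in all, crops included, and the job is handed in when it is done.

```bash
mkdir -p pics; ls; python3 - <<'E'
from rig import *
import cv2,pickle
d={}
for n in("top","side"):
    c=capture(n); d[n]=c; cv2.imwrite(f"pics/{n}0.png",c["image"][:,:,::-1])
    print(n,{k:c[k] for k in c if k!="image"})
pickle.dump(d,open("cap0.pkl","wb"))
s=sense();print(s)
E
```

```text
pics
top {'fx': 517.5223674821913, 'fy': 517.5223674821913, 'cx': 280.66132692838613, 'cy': 212.74611366638547, 'dist_coeffs': array([-0.05058586,  0.        ,  0.        ,  0.        ,  0.        ]), 'rvec': array([ 2.11787955, -2.15726485,  0.13762286]), 'tvec': array([  22.06847266,  487.30722409, 1417.41095266])}
side {'fx': 423.9006946737738, 'fy': 423.9006946737738, 'cx': 275.04127956713916, 'cy': 208.26112451336965, 'dist_coeffs': array([0.02128764, 0.        , 0.        , 0.        , 0.        ]), 'rvec': array([ 0.56122945, -2.738106  ,  1.07551864]), 'tvec': array([ 473.93525666,  179.03469869, 1232.7879862 ])}
{'time_s': 0.1, 'joints': array([-1.46039027e+00,  3.13400531e-01,  1.49838615e+00, -5.71584240e-06,
        1.33101871e+00, -2.23420267e-01]), 'dq': array([-0.00239763,  0.00026876, -0.0013235 , -0.0008025 ,  0.0012933 ,
        0.00038148]), 'tau': array([ 2.01548843e-03, -4.12901258e+01, -2.60145199e+01, -1.75601908e-04,
        2.97591636e-03, -2.91710421e-05]), 'eef_pos': array([ 171.9723808 , -495.78644853,  238.77956   ]), 'ee_rot': array([-6.05557855e-04,  9.86102015e-01,  1.66139847e-01,  3.14746048e-05]), 'force': array([0.96730328, 0.07142915, 0.18459893]), 'wrist_torque': array([ 0.01958375, -0.0036205 ,  0.00543241]), 'grip_force': 0.0, 'grip_width': 1.0053311663024003}
```

View pics/top0.png

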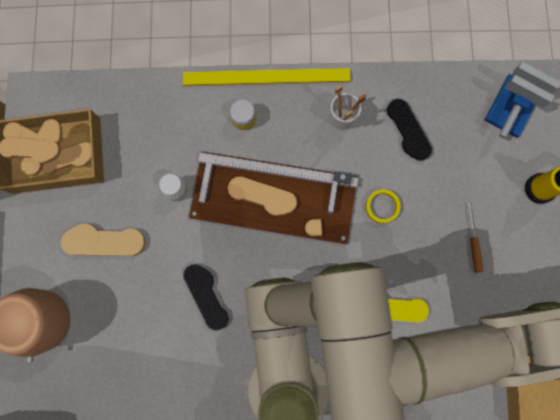

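View pics/side0.png

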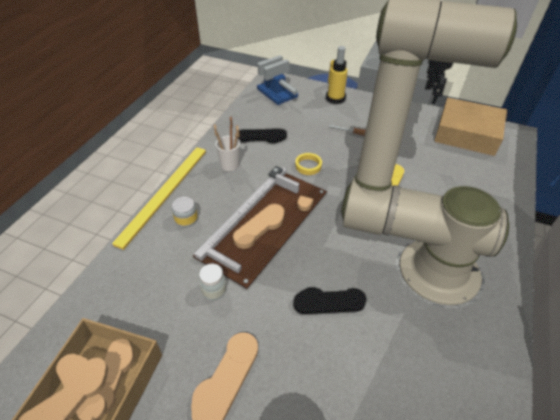

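The top view shows these candidates for the blank:
- Tan shape on the gauge board at (262,195). It fits the description: heel at the left (237,187), ball and toe at the right (283,203).
- Spare at (103,240).
- Box of tan pieces at (45,150).
- Heel lift at (314,228).
- Black look-alikes at (208,297) and (408,130), and a yellow one at (405,310).

I choose (262,195). Next I check it in a close crop and measure.

```bash
cat > h.py <<'E'
import numpy as np,cv2
def ray(c,px,z):
    px=np.asarray(px,float).reshape(-1,1,2)
    K=np.array([[c["fx"],0,c["cx"]],[0,c["fy"],c["cy"]],[0,0,1]])
    u=cv2.undistortPoints(px,K,c["dist_coeffs"]).reshape(-1,2)
    R,_=cv2.Rodrigues(c["rvec"]);o=-R.T@c["tvec"]
    d=np.c_[u,np.ones(len(u))]@R
    return (o+d*((z-o[2])/d[:,2])[:,None])[:,:2]
def proj(c,P):
    K=np.array([[c["fx"],0,c["cx"]],[0,c["fy"],c["cy"]],[0,0,1]])
    return cv2.projectPoints(np.asarray(P,float).reshape(-1,1,3),c["rvec"],c["tvec"],K,c["dist_coeffs"])[0].reshape(-1,2)
def tan(c,box):
    h=cv2.cvtColor(c["image"],cv2.COLOR_RGB2HSV);m=cv2.inRange(h,(8,70,140),(22,200,255))
    k=np.zeros_like(m);x0,y0,x1,y1=box;k[y0:y1,x0:x1]=m[y0:y1,x0:x1]
    cs=cv2.findContours(k,cv2.RETR_EXTERNAL,cv2.CHAIN_APPROX_NONE)[0]
    return sorted(cs,key=cv2.contourArea)[::-1]
E
python3 - <<'E'
import pickle;from h import *
d=pickle.load(open("cap0.pkl","rb"));c=d["top"]
R,_=cv2.Rodrigues(c["rvec"]);print("cam",-R.T@c["tvec"])
for k in tan(c,(185,140,365,250))[:3]:
    w=ray(c,k[:,0],32);print(cv2.contourArea(k),cv2.boundingRect(k),cv2.minAreaRect(w.astype(np.float32)))
h=cv2.cvtColor(c["image"],cv2.COLOR_RGB2HSV)
for p in[(200,210),(250,165),(262,195),(330,195),(345,180),(172,184)]:print(p,h[p[1],p[0]])
im=c["image"][140:250,180:370,::-1];cv2.imwrite("pics/crop0.png",cv2.resize(im,None,fx=4.2,fy=4.2,interpolation=cv2.INTER_CUBIC))
E
```

```text
cam [ 276.21376996  -10.05760696 1473.30036132]
1373.0 (228, 177, 68, 38) ((536.6925659179688, 67.35755157470703), (199.06825256347656, 73.19486999511719), 70.10115814208984)
183.0 (306, 220, 16, 15) ((446.0534362792969, -78.06333923339844), (41.92390823364258, 39.485862731933594), 88.89427947998047)
(200, 210) [ 11 194  71]
(250, 165) [130   5 150]
(262, 195) [ 17 111 181]
(330, 195) [  0  17 103]
(345, 180) [90 11 72]
(172, 184) [130   4 180]
```

View pics/crop0.png

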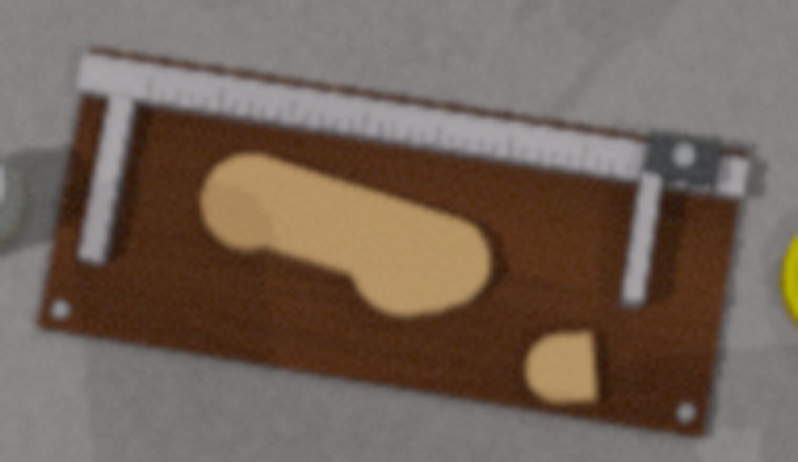

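The crop confirms the choice: straight edge facing the fence, ball and toe at the right, heel at the left, about 199 x 73 mm. The fence's front edge runs from crop (100,95) to (640,175), and the board's front corners are at (40,325) and (705,433). Now the poses.

```bash
cat >> h.py <<'E'
def line(p):
    v=cv2.fitLine(np.asarray(p,np.float32),cv2.DIST_HUBER,0,.01,.01).ravel();return v[:2],v[2:]
def gauge(c):
    h=cv2.cvtColor(c["image"],cv2.COLOR_RGB2HSV)
    b=(h[:,:,1]>90)&(h[:,:,2]<130)&(h[:,:,0]<20)
    F=[];B=[]
    up=lambda a,x:a[:,x]
    for x in range(215,325):
        col=np.where(b[150:250,x])[0]+150
        B.append((x,col.max()+.5))
        # fence front: last bright grey pixel above
        g=np.where((h[140:200,x,1]<40)&(h[140:200,x,2]>110))[0]+140
        lo=156+(x-205)*.148; g=g[(g>lo-5)&(g<lo+12)]
        if len(g):F.append((x,g.max()+.5))
    L=[];Rr=[]
    for y in range(195,212): L.append((np.where(b[y,180:260])[0].min()+180-.5,y))
    for y in range(195,232): Rr.append((np.where(b[y,300:365])[0].max()+300+.5,y))
    return [line(ray(c,p,z)) for p,z in((B,12),(F,30),(L,12),(Rr,12))]
def gpose(c):
    B,F,L,Rr=gauge(c)
    th=lambda v:np.arctan2(v[1],v[0])
    aB,aF=[np.arctan(-v[0][0]/v[0][1]) for v in(B,F)]
    a=(aB+aF)/2
    ex=np.array([np.cos(a),np.sin(a)]);ey=np.array([-np.sin(a),np.cos(a)])
    return a,ex,ey,dict(aB=aB,aF=aF,aL=th(L[0]),aR=th(Rr[0]),xB=B[1]@ex,xF=F[1]@ex,yL=L[1]@ey,yR=Rr[1]@ey)
def blank(c,box=(185,140,365,250)):
    k=tan(c,box)[0];w=ray(c,k[:,0],32);(cx,cy),s,_=r=cv2.minAreaRect(w.astype(np.float32))
    P=cv2.boxPoints(r);e=[P[1]-P[0],P[2]-P[1]];v=max(e,key=np.linalg.norm);v=v/np.linalg.norm(v);v*=np.sign(v[1])
    return np.array([cx,cy]),v,s
E
python3 - <<'E'
import pickle;from h import *
d=pickle.load(open("cap0.pkl","rb"));c=d["top"]
a,ex,ey,i=gpose(c);print(np.degrees(a),i)
xs=[i["xB"]+100,i["xF"]-65];ys=(i["yL"]+i["yR"])/2;print("g origin",xs,ys)
O=ex*np.mean(xs)+ey*ys;print(O)
p,v,s=blank(c);print("blank",p,s,np.degrees(np.arctan2(-v[0],v[1])),"in gauge",(p-O)@ex,(p-O)@ey)
for n,g in dict(fence=(65,0),stop=(30,190),plate=(22,-185)).items(): print(n,O+ex*g[0]+ey*g[1])
z=lambda g,h:[*(O+ex*g[0]+ey*g[1]),h]
s=d["side"];chk=[z((-100,230),12),z((-100,-230),12),z((65,180),30),z((-50,190),32)];print(proj(s,chk).round(),proj(c,chk).round(1))
E
```

```text
-10.566976 {'aB': np.float32(-0.1840616), 'aF': np.float32(-0.18479545), 'aL': np.float32(-0.15184276), 'aR': np.float32(-0.18705755), 'xB': np.float32(424.2496), 'xF': np.float32(586.64923), 'yL': np.float32(361.03476), 'yR': np.float32(-95.97703)}
g origin [np.float32(524.24963), np.float32(521.64923)] 132.52887
[538.38464  34.38037]
blank [536.69256592  67.35755157] (199.06825256347656, 73.19486999511719) -19.89883 in gauge -7.710894935366923 32.1076266799314
fence [602.28235   22.460361]
stop [602.719   215.65666]
plate [ 526.0853  -151.51672]
[[247. 287.]
 [327. 190.]
 [211. 245.]
 [240. 265.]] [[188.1 217.6]
 [347.3 244.1]
 [214.9 163.4]
 [203.9 201.7]]
```

```bash
python3 -m handwheel '[[[25,48,0,0,0,-9.9,-1],[25,48,0,0,0,-9.9,-1],[25,48,0,0,0,-9.9,-1],[25,48,0,0,0,0,-1],[25,48,0,0,0,0,-1],[25,48,0,0,0,0,-1],[25,48,0,0,0,0,-1],[25,48,0,0,0,0,-1]]]' 20; python3 -m handwheel '[[[25,48,0,0,0,0,-1],[25,48,0,0,0,0,-1],[25,48,0,0,0,0,-1],[25,48,0,0,0,0,-1],[0,0,0,0,0,0,-1]]]'
cat > st.py <<'E'
from rig import *;from h import *
O=np.array([538.4,34.4]);a=np.radians(-10.57);ex=np.array([np.cos(a),np.sin(a)]);ey=np.array([-np.sin(a),np.cos(a)])
def st():
    s=sense();p=s["eef_pos"];w,x,y,z=s["ee_rot"]
    g=p[:2]-O;f=s["force"];print("t",s["time_s"],"tcp",p.round(1),"gauge",(g@ex).round(1),(g@ey).round(1),"toolx deg",np.degrees(2*np.arctan2(y,x)).round(1),"f gauge",(f[:2]@ex).round(1),(f[:2]@ey).round(1),f[2].round(1),"w",round(s["grip_width"],2));return p
def go(gx,gy):
    p=sense()["eef_pos"];print("to",(gx,gy),(O+ex*gx+ey*gy-p[:2]).round(1))
E
python3 -c "
from st import *
st();go(-60,46)"
```

```text
time_s: 1.1
eef_pos: [372.4, -110.3, 239.3]
ee_rot: [0.0, 0.996, -0.092, 0.0]
force: [0.9, -0.8, -0.5]
grip_width: 0.001
grip_force: 0.0
time_s: 1.72
eef_pos: [472.4, 82.5, 238.6]
ee_rot: [-0.0, 0.996, -0.09, -0.001]
force: [0.0, 0.0, 0.5]
grip_width: -0.002
grip_force: 0.0
t 1.725 tcp [472.4  82.5 238.6] gauge -73.7 35.1 toolx deg -10.3 f gauge 0.0 0.0 0.5 w -0.0
to (-60, 46) [15.5  8.2]
```

```bash
python3 -m handwheel '[[[15,8,-40,0,0,0,-1],[0,0,-50,0,0,0,-1],[0,0,-50,0,0,0,-1],[0,0,-45,0,0,0,-1],[0,0,-20,0,0,0,-1],[0,0,-9,0,0,0,-1],[0,0,0,0,0,0,-1]]]'; python3 -c "
from st import *
st();c=capture('top');cv2.imwrite('pics/a.png',cv2.resize(c['image'][140:250,180:370,::-1],None,fx=3,fy=3))
c=capture('side');cv2.imwrite('pics/b.png',cv2.resize(c['image'][150:300,180:350,::-1],None,fx=4,fy=4))"
```

```text
time_s: 2.6
eef_pos: [487.0, 87.5, 25.5]
ee_rot: [0.0, 0.996, -0.092, -0.0]
force: [-0.5, -0.2, 0.1]
grip_width: 0.004
grip_force: 0.0
t 2.6 tcp [487.   87.5  25.5] gauge -60.3 42.7 toolx deg -10.6 f gauge -0.4 -0.3 0.1 w 0.0
```

View pics/b.png

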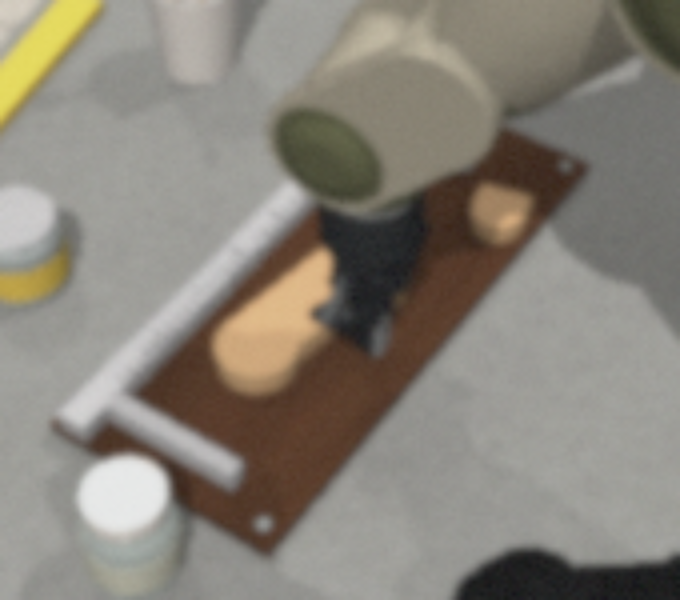

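The side crop shows the closed fingertips just in front of the waist at (350,335), clear of the blank, whose heel is at (255,355). Pushing towards the fence.

```bash
python3 -m handwheel '[[[6,-1,0,0,0,0,-1],[6,-1,0,0,0,0,-1],[5,-1,0,0,0,0,-1],[5,-1,0,0,0,0,-1],[5,-1,0,0,0,0,-1],[5,-1,0,0,0,0,-1],[5,-1,0,0,0,0,-1],[5,-1,0,0,0,0,-1]]]'; python3 -c "
from st import *
st()"
```

```text
time_s: 3.7
eef_pos: [529.3, 79.9, 25.3]
ee_rot: [-0.0, 0.996, -0.092, -0.0]
force: [-0.7, 0.1, 0.7]
grip_width: -0.003
grip_force: 0.4
t 3.7 tcp [529.3  79.9  25.3] gauge -17.3 43.1 toolx deg -10.6 f gauge -0.7 -0.0 0.7 w -0.0
```

```bash
python3 -m handwheel '[[[3,-0.5,0,0,0,0,-1],[3,-0.5,0,0,0,0,-1],[2,-0.5,0,0,0,0,-1]]]'; python3 -c "
from st import *
st()"
```

```text
time_s: 4.08
eef_pos: [537.1, 78.4, 25.2]
ee_rot: [0.0, 0.996, -0.092, -0.0]
force: [-2.0, -0.5, -0.1]
grip_width: 0.003
grip_force: 0.7
t 4.075 tcp [537.1  78.4  25.2] gauge -9.4 43.0 toolx deg -10.6 f gauge -1.8 -0.8 -0.1 w 0.0
```

```bash
python3 -m handwheel '[[[2,-0.4,0,0,0,0,-1],[2,-0.4,0,0,0,0,-1]]]' ; python3 -m handwheel '[[[1,-0.2,0,0,0,0,-1],[0,0,0,0,0,0,-1]]]'; python3 -c "
from st import *
st();c=capture('top');cv2.imwrite('pics/c.png',cv2.resize(c['image'][140:250,180:370,::-1],None,fx=4,fy=4,interpolation=2))"
```

```text
time_s: 4.32
eef_pos: [541.2, 77.6, 25.3]
ee_rot: [0.0, 0.996, -0.092, 0.0]
force: [-1.5, -0.1, 0.1]
grip_width: -0.002
grip_force: 0.6
time_s: 4.58
eef_pos: [542.3, 77.5, 25.4]
ee_rot: [-0.0, 0.996, -0.092, 0.0]
force: [-0.7, 0.0, 0.1]
grip_width: 0.0
grip_force: 0.1
t 4.575 tcp [542.3  77.5  25.4] gauge -4.1 43.1 toolx deg -10.6 f gauge -0.7 -0.1 0.1 w 0.0
```

View pics/c.png

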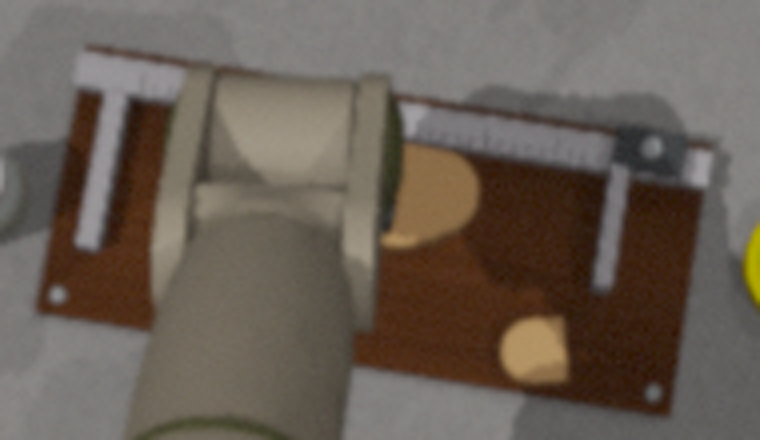

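The toe end, with its upper edge at crop (450,148), is already close to the fence. The rest is hidden under the arm, so I keep going in small steps until the force rises.

```bash
for i in 1; do python3 -m handwheel '[[[1,-0.2,0,0,0,0,-1],[1,-0.2,0,0,0,0,-1]]]' ; python3 -c "
from st import *
st()"; done; python3 -m handwheel '[[[1,-0.2,0,0,0,0,-1],[1,-0.2,0,0,0,0,-1]]]' ; python3 -c "
from st import *
st()"
```

```text
time_s: 4.88
eef_pos: [542.8, 77.2, 25.3]
ee_rot: [0.0, 0.996, -0.092, -0.002]
force: [-10.6, -0.6, 8.8]
grip_width: -0.001
grip_force: 5.3
t 4.875 tcp [542.8  77.2  25.3] gauge -3.6 42.9 toolx deg -10.6 f gauge -10.3 -2.5 8.8 w -0.0
time_s: 5.12
eef_pos: [543.1, 76.9, 25.2]
ee_rot: [0.0, 0.996, -0.092, -0.004]
force: [-19.8, -1.0, 15.2]
grip_width: 0.0
grip_force: 9.7
t 5.125 tcp [543.1  76.9  25.2] gauge -3.2 42.7 toolx deg -10.5 f gauge -19.3 -4.6 15.2 w 0.0
```

```bash
python3 -m handwheel '[[[-5,1,0,0,0,0,-1],[-15,3,0,0,0,0,-1],[-20,4,0,0,0,0,-1],[0,0,50,0,0,0,-1],[0,0,50,0,0,0,-1],[0,0,0,0,0,0,-1]]]'; python3 -c "
from st import *
import pickle
p=st();go(22,-226)
c=pickle.load(open('cap0.pkl','rb'))['top']
h=cv2.cvtColor(c['image'],cv2.COLOR_RGB2HSV);m=cv2.inRange(h,(24,150,100),(34,255,255));m[:,:360]=0;m[:180]=0;m[230:]=0;m[:,405:]=0
k=max(cv2.findContours(m,cv2.RETR_EXTERNAL,2)[0],key=cv2.contourArea);w=ray(c,k[:,0],25)-O
(x,y),r=cv2.minEnclosingCircle(np.c_[w@ex,w@ey].astype(np.float32));print('tape gauge',x,y,r)
for n in((-21,-191,50),(22,-185,50),(22,-197,50)):print(proj(c,[*(O+ex*n[0]+ey*n[1]),n[2]]))
"
```

```text
time_s: 5.88
eef_pos: [508.0, 84.7, 128.8]
ee_rot: [-0.0, 0.996, -0.092, 0.004]
force: [-0.4, -0.3, -1.1]
grip_width: 0.001
grip_force: 0.0
t 5.875 tcp [508.   84.7 128.8] gauge -39.1 43.8 toolx deg -10.6 f gauge -0.3 -0.4 -1.1 w 0.0
to (22, -226) [  10.5 -276.5]
tape gauge 22.318387985229492 -311.2010498046875 48.79972457885742
[[339.14520819 212.60479701]]
[[339.33557263 197.20538142]]
[[343.5943992  197.89959095]]
```

```bash
python3 -m handwheel '[[[2,-44,0,0,0,0,-1],[2,-44,0,0,0,0,-1],[2,-44,0,0,0,0,-1],[2,-44,0,0,0,0,-1],[2,-44,0,0,0,0,-1],[3,-43,0,0,0,0,-1],[0,0,0,0,0,0,-1]]]'; python3 -m handwheel '[[[0,0,-40,0,0,0,-1],[0,0,-35,0,0,0,-1],[0,0,-17,0,0,0,-1],[0,0,-8,0,0,0,-1],[0,0,0,0,0,0,-1]]]' ;python3 -c "
from st import *
st();c=capture('top');cv2.imwrite('pics/d.png',cv2.resize(c['image'][140:250,180:370,::-1],None,fx=4,fy=4,interpolation=2))"
```

```text
time_s: 6.75
eef_pos: [518.7, -180.6, 124.1]
ee_rot: [-0.0, 0.996, -0.094, -0.0]
force: [-0.1, 0.5, 0.3]
grip_width: -0.001
grip_force: 0.0
time_s: 7.38
eef_pos: [519.3, -178.2, 25.6]
ee_rot: [0.0, 0.996, -0.092, 0.0]
force: [-0.1, 0.1, 0.9]
grip_width: 0.004
grip_force: 0.0
t 7.375 tcp [ 519.3 -178.2   25.6] gauge 20.2 -212.5 toolx deg -10.6 f gauge -0.1 0.0 0.9 w 0.0
```

View pics/d.png

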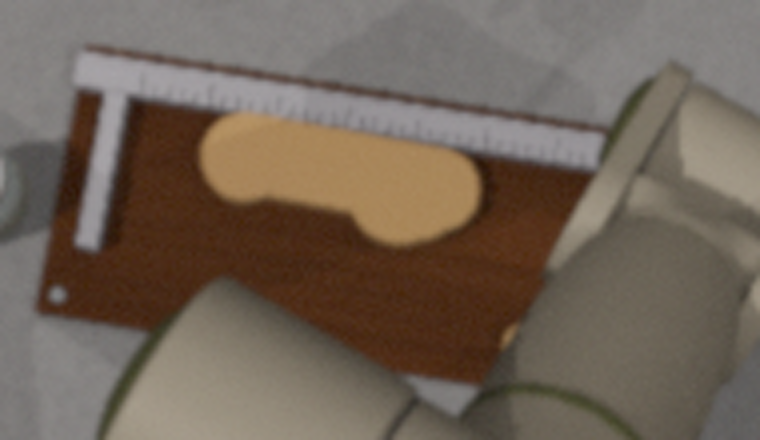

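The top view shows the blank flush with the fence (edge along crop (210,115)–(460,150)) with its heel tip at (200,160), well short of the stop. Next I push the slider left.

```bash
python3 -m handwheel '[[[1.8,9.8,0,0,0,0,-1],[1.8,9.8,0,0,0,0,-1],[1.8,9.8,0,0,0,0,-1],[1.8,9.8,0,0,0,0,-1],[1.8,9.8,0,0,0,0,-1],[1.8,9.8,0,0,0,0,-1],[1.8,9.8,0,0,0,0,-1],[1.8,9.8,0,0,0,0,-1]]]';python3 -c "
from st import *
st();c=capture('top');cv2.imwrite('pics/e.png',cv2.resize(c['image'][140:250,180:370,::-1],None,fx=4,fy=4,interpolation=2))"
```

```text
time_s: 8.43
eef_pos: [533.7, -99.4, 25.4]
ee_rot: [0.0, 0.996, -0.092, 0.0]
force: [1.7, -2.7, 1.8]
grip_width: -0.0
grip_force: 1.4
t 8.425 tcp [533.7 -99.4  25.4] gauge 19.9 -132.4 toolx deg -10.6 f gauge 2.1 -2.3 1.8 w -0.0
```

View pics/e.png

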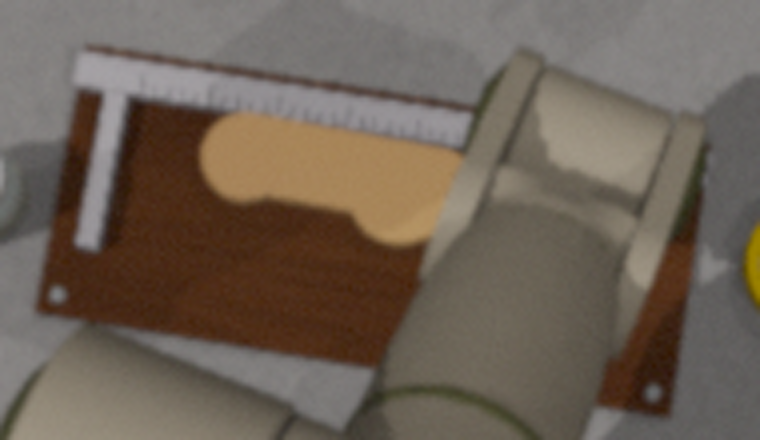

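The slider moves at about 2.3 N, in line with its friction. The blank is still flush and its heel is at crop (200,160). Continuing slower.

```bash
python3 -m handwheel '[[[1.3,6.9,0,0,0,0,-1],[1.3,6.9,0,0,0,0,-1],[1.3,6.9,0,0,0,0,-1],[1.3,6.9,0,0,0,0,-1],[1.1,5.9,0,0,0,0,-1],[1.1,5.9,0,0,0,0,-1],[1.1,5.9,0,0,0,0,-1],[1.1,5.9,0,0,0,0,-1]]]';python3 -c "
from st import *
st()"
python3 -m handwheel '[[[0.9,4.9,0,0,0,0,-1],[0.9,4.9,0,0,0,0,-1],[0.9,4.9,0,0,0,0,-1],[0.9,4.9,0,0,0,0,-1],[0.7,3.9,0,0,0,0,-1],[0.7,3.9,0,0,0,0,-1],[0.5,2.9,0,0,0,0,-1]]]';python3 -c "
from st import *
st();c=capture('top');cv2.imwrite('pics/f.png',cv2.resize(c['image'][140:250,180:370,::-1],None,fx=4,fy=4,interpolation=2))"
```

```text
time_s: 9.48
eef_pos: [542.9, -48.4, 25.2]
ee_rot: [-0.0, 0.996, -0.092, -0.0]
force: [-0.8, -3.4, 1.1]
grip_width: -0.003
grip_force: 1.6
t 9.475 tcp [542.9 -48.4  25.2] gauge 19.7 -80.5 toolx deg -10.6 f gauge -0.2 -3.5 1.1 w -0.0
time_s: 10.35
eef_pos: [548.6, -18.2, 25.3]
ee_rot: [-0.0, 0.996, -0.092, 0.0]
force: [-0.5, -2.6, -0.0]
grip_width: -0.0
grip_force: 1.5
t 10.35 tcp [548.6 -18.2  25.3] gauge 19.6 -49.8 toolx deg -10.6 f gauge 0.0 -2.6 -0.0 w -0.0
```

View pics/f.png

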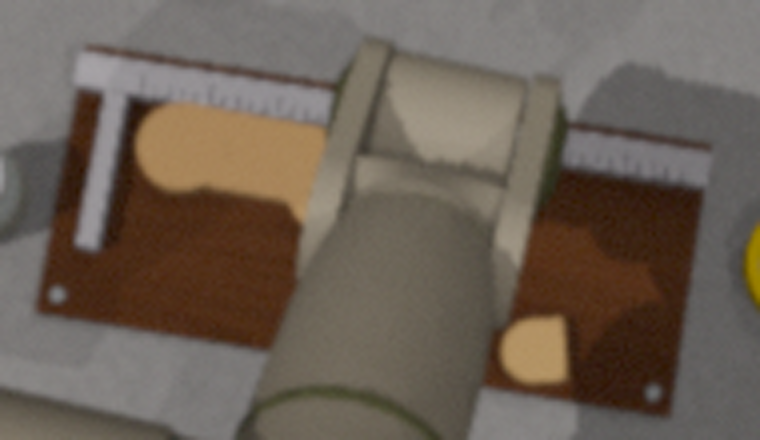

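The blank slides along the fence. Its heel tip is at crop (136,148), and the stop face is at about (122,150), so roughly 10–13 mm remain. The heel lift at (535,350) has not moved. I push on until the force rises.

```bash
python3 -m handwheel '[[[0.5,2.9,0,0,0,0,-1],[0.5,2.9,0,0,0,0,-1],[0.4,2,0,0,0,0,-1],[0.2,1,0,0,0,0,-1]]]';python3 -c "
from st import *
st()"
python3 -m handwheel '[[[0.2,1,0,0,0,0,-1],[0.2,1,0,0,0,0,-1]]]';python3 -c "
from st import *
st()"
```

```text
time_s: 10.9
eef_pos: [550.2, -9.5, 25.3]
ee_rot: [0.0, 0.996, -0.092, 0.0]
force: [-0.3, -3.7, -1.2]
grip_width: 0.002
grip_force: 1.5
t 10.9 tcp [550.2  -9.5  25.3] gauge 19.6 -41.0 toolx deg -10.6 f gauge 0.4 -3.7 -1.2 w 0.0
time_s: 11.15
eef_pos: [550.5, -7.6, 25.3]
ee_rot: [-0.0, 0.996, -0.092, 0.0]
force: [0.2, -2.4, -2.0]
grip_width: -0.002
grip_force: 1.5
t 11.15 tcp [550.5  -7.6  25.3] gauge 19.6 -39.1 toolx deg -10.6 f gauge 0.6 -2.3 -2.0 w -0.0
```

```bash
python3 -m handwheel '[[[0.2,1,0,0,0,0,-1],[0.2,1,0,0,0,0,-1]]]';python3 -c "
from st import *
st()"
python3 -m handwheel '[[[0.2,1,0,0,0,0,-1],[0.2,1,0,0,0,0,-1]]]';python3 -c "
from st import *
st()"
```

```text
time_s: 11.4
eef_pos: [550.9, -5.5, 25.3]
ee_rot: [-0.0, 0.996, -0.092, -0.0]
force: [0.1, -2.2, -1.3]
grip_width: 0.001
grip_force: 1.5
t 11.4 tcp [550.9  -5.5  25.3] gauge 19.6 -37.0 toolx deg -10.6 f gauge 0.5 -2.1 -1.3 w 0.0
time_s: 11.65
eef_pos: [551.2, -4.1, 25.3]
ee_rot: [0.001, 0.996, -0.092, -0.0]
force: [-2.3, -10.2, -0.1]
grip_width: 0.001
grip_force: 5.2
t 11.65 tcp [551.2  -4.1  25.3] gauge 19.6 -35.5 toolx deg -10.6 f gauge -0.4 -10.4 -0.1 w 0.0
```

```bash
python3 -m handwheel '[[[0.2,1,0,0,0,0,-1],[0,0,0,0,0,0,-1]]]'; python3 -m handwheel '[[[-1,-5,0,0,0,0,-1],[-3,-15,0,0,0,0,-1],[0,0,40,0,0,0,-1],[0,0,50,0,0,0,-1],[-20,-50,30,0,0,0,-1],[-20,-50,0,0,0,0,-1],[-20,-50,0,0,0,0,-1],[-20,-50,0,0,0,0,-1]]]'; python3 -m handwheel '[[[-20,-50,0,0,0,0,-1],[-20,-50,0,0,0,0,-1],[0,0,0,0,0,0,-1]]]'; python3 - <<'E'
from st import *
st();c=capture('top');cv2.imwrite('pics/g.png',cv2.resize(c['image'][140:250,180:370,::-1],None,fx=4.2,fy=4.2,interpolation=2))
p,v,s=blank(c);print("blank gauge",(p-O)@ex,(p-O)@ey,s,"rel deg",np.degrees(np.arctan2(-v[0],v[1]))+10.57)
E
```

```text
time_s: 11.9
eef_pos: [551.2, -4.0, 25.3]
ee_rot: [0.001, 0.996, -0.092, -0.0]
force: [-3.1, -12.7, -0.7]
grip_width: 0.001
grip_force: 6.4
time_s: 12.9
eef_pos: [466.4, -224.5, 145.6]
ee_rot: [-0.0, 0.996, -0.092, 0.0]
force: [1.1, 0.1, -0.1]
grip_width: 0.001
grip_force: 0.0
time_s: 13.28
eef_pos: [425.8, -325.7, 145.2]
ee_rot: [0.0, 0.996, -0.094, 0.0]
force: [-0.5, 1.0, -0.0]
grip_width: 0.003
grip_force: 0.0
t 13.275 tcp [ 425.8 -325.7  145.2] gauge -44.7 -374.7 toolx deg -10.8 f gauge -0.7 0.9 -0.0 w 0.0
blank gauge 28.036778246106973 90.7889081212885 (196.72857666015625, 73.09220886230469) rel deg -2.1992073
```

View pics/g.png

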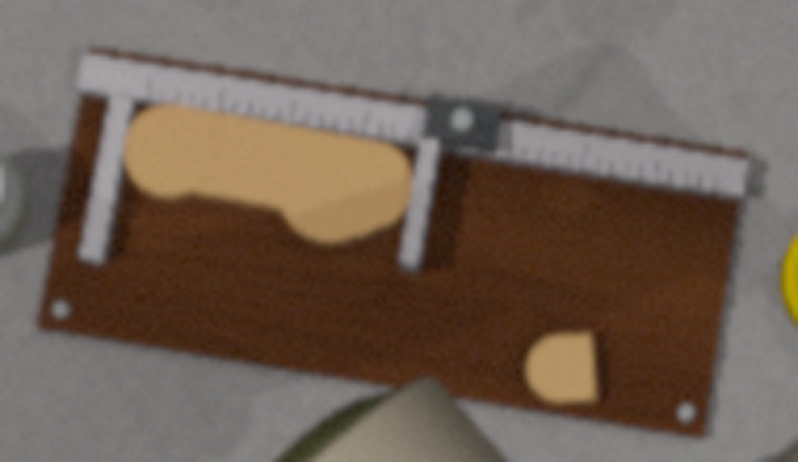

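The blank lies between the stop (122,150) and the slider plate (425,200), along the fence. The rectangle fit suggests a slight tilt, so I check the straight edge directly.

```bash
python3 - <<'E'
from st import *
ks=[]
for i in range(6):
    c=capture('top');k=tan(c,(185,140,365,250))[0];k=cv2.drawContours(np.zeros((420,560),np.uint8),[k],-1,255,-1);ks.append(k)
m=np.mean(ks,0)>127
pts=[(x,np.where(m[:,x])[0].min()-.5) for x in range(212,280)]
w=ray(c,pts,32)-O;g=np.c_[w@ex,w@ey];
for y in range(165,25,-20):
    q=g[abs(g[:,1]-y)<10];print(y,q[:,0].mean().round(1))
s=(g[:,1]>30)&(g[:,1]<150);print("slope deg",np.degrees(np.polyfit(g[s,1],g[s,0],1)[0]))
E
```

```text
Traceback (most recent call last):
ValueError: zero-size array to reduction operation minimum which has no identity
```

```bash
python3 - <<'E'
from st import *
c=capture('top');k=tan(c,(185,140,365,250))[0];m=cv2.drawContours(np.zeros((420,560),np.uint8),[k],-1,255,-1)>0
pts=[(x,np.where(m[:,x])[0].min()-.5) for x in range(185,300) if m[:,x].any()]
w=ray(c,pts,32)-O;g=np.c_[w@ex,w@ey];print(g[:,1].min(),g[:,1].max())
for y in range(165,5,-20):
    q=g[abs(g[:,1]-y)<10]
    if len(q):print(y,q[:,0].mean().round(1))
s=(g[:,1]>30)&(g[:,1]<150);print("slope deg",np.degrees(np.polyfit(g[s,1],g[s,0],1)[0]))
E
```

```text
-3.9134725291078434 189.13584675465145
165 63.8
145 63.7
125 63.8
105 63.5
85 63.1
65 63.0
45 63.0
25 62.1
slope deg 0.699839885695813
```

The heel end sits on the fence. The toe end may be about 1 mm off, which is near the measuring noise. With plenty of time left, I give one more gentle press on the ball towards the fence.

```bash
python3 -m handwheel '[[[9.5,51.5,0,0,0,0,-1],[9.5,51.5,0,0,0,0,-1],[9.5,51.5,0,0,0,0,-1],[9.5,51.5,0,0,0,0,-1],[9.5,51.5,0,0,0,0,-1],[9.5,51.5,0,0,0,0,-1],[9.5,51.5,0,0,0,0,-1],[9.5,51.5,0,0,0,0,-1]]]'; python3 -m handwheel '[[[0,0,0,0,0,0,-1]]]'; python3 -c "
from st import *
st();go(-42,46)"
```

```text
time_s: 14.68
eef_pos: [503.5, 91.6, 145.5]
ee_rot: [-0.0, 0.996, -0.092, 0.0]
force: [1.2, -1.0, 0.6]
grip_width: 0.0
grip_force: 0.0
time_s: 14.8
eef_pos: [503.3, 92.6, 145.3]
ee_rot: [-0.0, 0.996, -0.09, 0.0]
force: [-0.4, -0.5, 0.2]
grip_width: 0.002
grip_force: 0.0
t 14.8 tcp [503.3  92.6 145.3] gauge -45.1 50.7 toolx deg -10.3 f gauge -0.3 -0.5 0.2 w 0.0
to (-42, 46) [ 2.2 -5.2]
```

```bash
python3 -m handwheel '[[[0,-5,-50,0,0,0,-1],[0,0,-40,0,0,0,-1],[0,0,-20,0,0,0,-1],[0,0,-10,0,0,0,-1],[0,0,0,0,0,0,-1]]]'; python3 -m handwheel '[[[5,-0.9,0,0,0,0,-1],[5,-0.9,0,0,0,0,-1],[5,-0.9,0,0,0,0,-1],[3,-0.5,0,0,0,0,-1],[3,-0.5,0,0,0,0,-1],[1,-0.2,0,0,0,0,-1]]]'; python3 -c "
from st import *
st()"
```

```text
time_s: 15.42
eef_pos: [503.5, 84.0, 25.3]
ee_rot: [0.0, 0.996, -0.092, -0.0]
force: [-0.2, -1.0, 0.9]
grip_width: -0.006
grip_force: 0.0
time_s: 16.18
eef_pos: [525.1, 80.6, 25.2]
ee_rot: [-0.0, 0.996, -0.092, -0.001]
force: [-4.8, 0.7, 3.6]
grip_width: -0.002
grip_force: 2.4
t 16.175 tcp [525.1  80.6  25.2] gauge -21.5 42.9 toolx deg -10.6 f gauge -4.8 -0.2 3.6 w -0.0
```

```bash
python3 -m handwheel '[[[1,-0.2,0,0,0,0,-1],[1,-0.2,0,0,0,0,-1]]]'; python3 -c "
from st import *
st()"
```

```text
time_s: 16.42
eef_pos: [526.2, 80.1, 25.1]
ee_rot: [0.0, 0.996, -0.092, -0.002]
force: [-11.2, -0.1, 8.0]
grip_width: -0.003
grip_force: 5.4
t 16.425 tcp [526.2  80.1  25.1] gauge -20.4 42.7 toolx deg -10.6 f gauge -11.0 -2.1 8.0 w -0.0
```

```bash
python3 -m handwheel '[[[0.8,-0.1,0,0,0,0,-1],[0,0,0,0,0,0,-1]]]'; python3 -m handwheel '[[[-5,1,0,0,0,0,-1],[-12,2,0,0,0,0,-1],[-10,2,0,0,0,0,-1],[0,0,50,0,0,0,-1],[0,0,50,0,0,0,-1],[-10,-50,30,0,0,0,-1],[-10,-50,0,0,0,0,-1],[-10,-50,0,0,0,0,-1]]]';  python3 -m handwheel '[[[-10,-50,0,0,0,0,-1],[-10,-50,0,0,0,0,-1],[-10,-50,0,0,0,0,-1],[-10,-50,0,0,0,0,-1],[-10,-50,0,0,0,0,-1],[-10,-50,0,0,0,0,-1],[0,0,0,0,0,0,-1],[0,0,0,0,0,0,-1]]]'; python3 - <<'E'
from st import *
st();c=capture('top');k=tan(c,(185,140,365,250))[0];m=cv2.drawContours(np.zeros((420,560),np.uint8),[k],-1,255,-1)>0
pts=[(x,np.where(m[:,x])[0].min()-.5) for x in range(185,300) if m[:,x].any()]
w=ray(c,pts,32)-O;g=np.c_[w@ex,w@ey]
print([(y,g[abs(g[:,1]-y)<10,0].mean().round(1)) for y in range(165,25,-20)])
q=ray(c,k[:,0],32)-O;print("y range",(q@ey).min(),(q@ey).max())
cv2.imwrite('pics/i.png',cv2.resize(c['image'][140:215,200:300,::-1],None,fx=7.5,fy=7.5,interpolation=2))
E
```

```text
time_s: 16.68
eef_pos: [526.8, 79.9, 25.0]
ee_rot: [0.0, 0.996, -0.092, -0.002]
force: [-9.6, -1.4, 6.1]
grip_width: -0.0
grip_force: 4.4
time_s: 17.68
eef_pos: [470.5, -66.2, 155.7]
ee_rot: [0.0, 0.996, -0.092, 0.001]
force: [1.8, 0.7, 0.3]
grip_width: 0.004
grip_force: 0.0
time_s: 18.68
eef_pos: [411.2, -364.2, 155.1]
ee_rot: [-0.0, 0.996, -0.092, -0.0]
force: [0.2, 0.3, -0.0]
grip_width: -0.0
grip_force: 0.0
t 18.675 tcp [ 411.2 -364.2  155.1] gauge -52.0 -415.2 toolx deg -10.6 f gauge 0.1 0.4 -0.0 w -0.0
[(165, np.float64(63.8)), (145, np.float64(63.7)), (125, np.float64(63.8)), (105, np.float64(63.9)), (85, np.float64(63.5)), (65, np.float64(63.4)), (45, np.float64(63.8))]
y range -7.070449979713817 188.86176589528216
```

View pics/i.png

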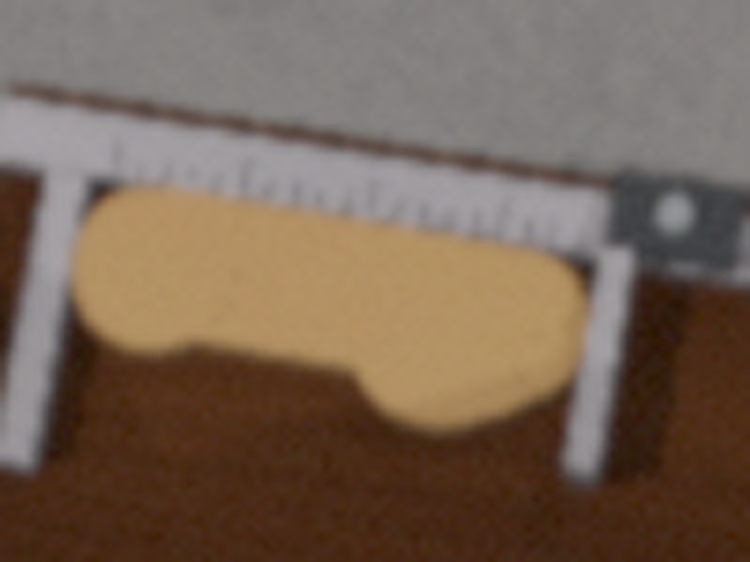

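The heel touches the stop at (75,265), the straight edge lies flush along the fence, and the toe touches the slider plate at (585,300). The robot is clear, so I hand in.

```bash
python3 -c "
from rig import *
print(finish_job())"
```

```text
the job is handed in; nothing more can be done
None
```

I handed the job in at about 19 s with the blank flush on the fence, its heel against the stop, the toe slider touching the toe, and the robot clear of everything. The hand-in gave no verdict back; contact forces and the last top view support each contact.

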